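# Index the mould shuttle of a bath-bomb press

### The job

Move the filled mould from the loading position to under the press ram: pull up the red sprung T-knob of the index plunger, turn it to its rest notch and let go so that it stays up, then push the shuttle in by its black handle. Let the plunger down again so that its pin snaps fully home in the press hole and locks the shuttle there, nudging the shuttle gently by feel and never forcing the shuttle and the pin against each other. Leave the bottle, the jar and the cup where they stand.

Things in the scene. Friction and masses are not known exactly. Their poses are not given: they have to be found in the camera images.
- press: Bench press, fixed: white base plate 270 x 520 x 14 mm, guide rails, and a tall aluminium gantry (0.5 m) round the ram at its right end. Origin on the table under the press; at yaw 0 its x points away from the robot; y runs along the rails. The shuttle slides in press -y towards the ram. Keep the arm out of the gantry: it fills press y below -145 mm.
- ram (a point): The steel ram, 66 mm wide, hanging in the gantry: centre of its underside, 145 mm up, at press x = 0, y = -200 mm. The mould stops under it.
- knob_grip (a point): Red T-knob of the index plunger, at press x = -65, y = +20 mm: a bar 38 long, 14 thick, 27 mm tall, pinched across the 14 mm from above. Point on its turning axis, 12 mm under its top, 102 mm over the table when locked, 112 parked. Its y axis lies along the bar and turns with it (along the rails when locked). All within 70 mm of it is under 80 mm high.
- plunger (a joint): Lift of plunger and T-knob, m; 0 = pin fully home. A spring draws it down: 6.5 N at 0 plus 0.5 N per mm; hard stop at 0.018. 0.010 = parked in the rest notch (pin clear of the shuttle). 0.006 to 0.007 = pin's tip riding on the shuttle's edge; from there it drops to 0 by itself as a hole comes under it.
- knob (a joint): Turn of the T-knob, rad, anticlockwise from above: 0 = locked direction, 1.22 (70 degrees) = rest notch; 0.06 play, stops at both ends. A cross pin under it holds it in the sleeve's slots: it turns only while the lift is over 0.013, so from the rest notch (3 mm deep) too it must be lifted first.
- shuttle (a joint): Travel of the mould shuttle, m, growing towards the ram: about 0 at loading, end stop 0.145. Takes 5 N to slide, 2 N more with the pin riding on it, more if fast; stays where left. The press hole meets the pin at 0.110 nominally, but its brass plate is bolted on through slots, set anew for each mould: truly anywhere from 0.095 to 0.125, not measured. At 0.082 the pin still lands short of it.
- shuttle_handle (a point): Middle of the bar of the shuttle's black bow handle: bar 14 mm thick, 70 mm long along press x, 85 mm over the table on two legs, 37 mm free under it; at press x = +20, y = +198 mm less the travel. Push it in press -y, or pinch it from above.
- pin_tip (a point): Tip of the plunger's locking pin, 8 mm thick, small chamfer, under the dark bracket on the T-knob's axis; 28 mm over the table when fully home. The pin goes 7 mm deep into the 10 mm press hole (at loading: into a 16 mm long slot); the shuttle's edge is 35 mm high. Over 25 N of load from the shuttle harms it.
- oil_bottle: Bystander: pink bottle, white cap, 60 mm wide, 160 mm tall, to the left of the press. Origin at its foot, z up.
- jar: Bystander: glass jar with a wooden lid, 72 mm wide, 85 mm tall, in front of the press. Origin at its foot, z up.
- cup: Bystander: magenta cup, 84 mm wide, 60 mm tall, behind the press. Origin at its foot, z up.

How it is judged:
On the way, in this order (a step that is already met when the one before it is completed fails the run):
1. the plunger is parked: its T-knob is up in the rest notch (lift over 8 mm, turned over 1.0 rad) with the gripper off it (value of joint plunger above 0.008 m and value of joint knob above 1 rad and contact force between the fingers and plunger below 0.3 N), for 0.2 s.
2. the shuttle has been pushed at least 40 mm towards the ram (value of joint shuttle above 0.04 m), for 0.1 s.
At the end, for the whole second after the job is handed in: Plunger fully down in the press hole (lift under 2.5 mm, T-knob within 0.2 rad of its locked direction), shuttle under the ram (travel 90 to 130 mm) and at rest; bottle, jar and cup upright and within 20 mm of their starts (value of joint plunger below 0.0025 m and value of joint knob below 0.2 rad and value of joint shuttle between 0.09 and 0.13 m and velocity of joint shuttle between -0.01 and 0.01 m/s and angle between each of oil_bottle, jar, cup's own z axis and vertical below 0.1 rad); the robot touches nothing.
It fails at once if the pin and the shuttle are forced against each other with more than 25 N (contact force between plunger and shuttle above 25 N).
It fails at once if the bottle, the jar or the cup is moved by more than 20 mm (distance of any of oil_bottle, jar, cup from where it was at the start of the episode above 0.02 m).
It also fails if it takes over 72 s, if anything falls off the work surface, if the arm or the gripper's body presses on something with over 40 N, if the wrist force passes 120 N, or if a joint passes its speed limit or range.

### The arm

A 6-joint arm with a two-finger parallel gripper is mounted at the origin on the work surface. World frame = base frame: x ahead of the robot, y to its left, z up, the work surface at z = 0. Lengths are in m, angles in rad, forces in N, time in s.
With the tool pointing down it reaches from about 0.3 to 0.875 m from the base axis. Payload 6.4 kg.
Tool frame: the origin (TCP) lies midway between the tips of the shut fingers; the grasp point (between the pads) lies 19 mm behind it (arm.grip_depth is the distance from the TCP to the grasp point, in m); z points along the fingers, y is the line along which they close (so a half turn about z gives the same grasp; the last joint's range is limited). The gripper opens to 88 mm and grips with 3 to 60 N. Pads are 18 mm wide; open, the fingers measure 123 mm over their backs; the gripper's body (75 mm by 187 mm) begins 45 mm behind the grasp point.
Start: joints at [1.011, 0.181, 1.607, -0, 1.354, -0.206], TCP at [0.199, 0.539, 0.239] pointing down, gripper open.
Joint ranges: [-2.99, 2.99], [-0.89, 2.07], [0.3, 2.58], [-1.14, 4.28], [0, 2.63], [-3.12, 3.12]. Speed limits (rad/s): [2.57, 2.57, 3.01, 3.14, 3.14, 3.14].

### API

Orientations are given as a rotation vector (axis times angle).
In Python, from rig import arm gives the robot as it stands.
- The arm moves only by the tool play_rows, never from a script. Its argument "series" is a list of rows, each an object with "hand": the closure in counts, from 0 (fully open) to 255 (shut); "delta_pos": the shift along the world's x, y, z in mm, a list of three; "spin": the turn about the world's z in degrees. In form: [{"hand": hand, "delta_pos": [x, y, z], "spin": spin}, ...]. A call has 1 to 8 rows; each row is the pose to reach, as a shift and turn from the pose commanded when the call began; what a row does not reach only later rows make up. A row lasts 1/10 s, in which the tool goes at most 50 mm and 8.59 degrees, less where a joint would pass 70% of its speed; a pose out of reach is approached as far as the arm can. A call with a gripper value outside its range is refused whole. The fingers move at their own pace and stop on an object; "grip_force" is the grip in N (left out, the last holds). Time passes only in rows, so rows that repeat a pose let the fingers close. It gives the time, the measured TCP pose, the force, the opening and the grip force at its end, in the units of the state.
- arm.sense(): the state, without advancing time (a new reading comes with each control period).
- arm.snapshot(name): name is "scene" or "top"; returns (picture, depth): 384x512x3 uint8, blue, green, red; 384x512 float32, m along the optical axis (not along the pixel's ray), 0 where there is no reading.
- arm.camera_params(name): a dict with "mtx" (3x3 intrinsics, pixels), "rvec" (rotation vector, rad) and "tvec" (3), from world to camera coordinates, as OpenCV has them. Camera axes: x right, y down, z forward; pixel columns grow to the right and rows downward; lengths in m; the calibration is good to about 2 mm. A picture is of the moment at which its call begins. camera_params takes no time and is no camera call.
- arm.finish_job(): hands the job in; it is judged then, once.
The state is a dict: "time": time; "joint_positions": joint angles; "qvel": joint speeds; "tau": joint torques, N m; "position": TCP position; "eef_rot": TCP orientation; "contact_force": force on the tool from outside, world axes, zero at the start; "ft_torque": the same for the moment, N m; "gripper_width": finger opening in m; "finger_force": force on a finger pad.
Only numpy, scipy, OpenCV 4.12 (cv2) and the standard library are available. Lean on these libraries where they do the work, as an engineer would, in place of code of your own. Each camera call takes 0.05 s, during which the arm holds its last target. There are 200 camera calls.

## Working session

There is one attempt and no reset: what is moved stays moved. The work goes in short steps, Python scripts to look and compute and a tool call to move; the robot and the scene stay as the last step left them, time stands still between calls to the robot, and variables do not carry over. Pictures are saved under pics/ and viewed, at most 10 in all, crops included, and the job is handed in when it is done.

Besides the shell and the picture viewer there is one more tool, called after "Emit:" by a JSON object that holds its "fn" and its "kwargs", one argument or row to a line. play_rows: Moves the arm, as the interface text tells. Its arguments: {"type":"object","properties":{"series":{"type":"array"},"grip_force":{"type":"number"}},"required":["series"]}

```bash
mkdir -p pics; cat > h.py <<'E'
import numpy as np, cv2
from rig import arm
def snap(n,f):
    p,d=arm.snapshot(n); cv2.imwrite('pics/%s.png'%f,p); np.save('pics/%s.npy'%f,d); return p,d
def world(n,u,v,z=None,d=None):
    c=arm.camera_params(n); R=cv2.Rodrigues(np.array(c['rvec'],float))[0]; t=np.array(c['tvec'],float).ravel()
    r=np.linalg.inv(np.array(c['mtx']))@[u,v,1.]
    C=-R.T@t; w=R.T@r
    s=d if d is not None else (z-C[2])/w[2]
    return C+s*w
E
python3 - <<'E'
from h import *
for n in ['top','scene']:
    p,d=snap(n,n+'0'); cv2.imwrite('pics/%s0b.png'%n,cv2.resize(p,(800,600),interpolation=2))
print(arm.sense())
E
```

```text
{'time': 0.1, 'joint_positions': array([ 1.01068261e+00,  1.81487615e-01,  1.60783223e+00, -3.77766720e-05,
        1.35379300e+00, -2.06308338e-01]), 'qvel': array([ 5.63920605e-04, -1.29698017e-03, -3.23231819e-03,  5.21592612e-04,
       -9.69288059e-04, -5.13239733e-05]), 'tau': array([ 1.46847533e-04, -4.34821093e+01, -3.42696297e+01,  7.03471969e-02,
        3.40395444e-02, -2.30380340e-05]), 'position': array([0.19897564, 0.53899686, 0.23792512]), 'eef_rot': array([-5.52755264e-01, -3.09203895e+00,  2.23599829e-03]), 'contact_force': array([-0.40169445, -0.48420123,  0.50462928]), 'ft_torque': array([0.04230364, 0.02653965, 0.02922478]), 'finger_force': 0.0, 'gripper_width': 0.0885547269191714}
```

View pics/top0b.png

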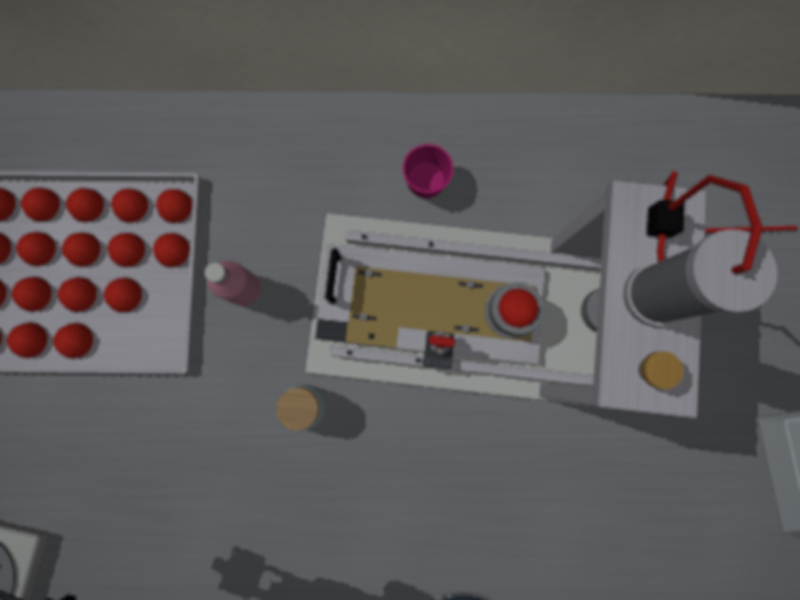

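View pics/scene0b.png

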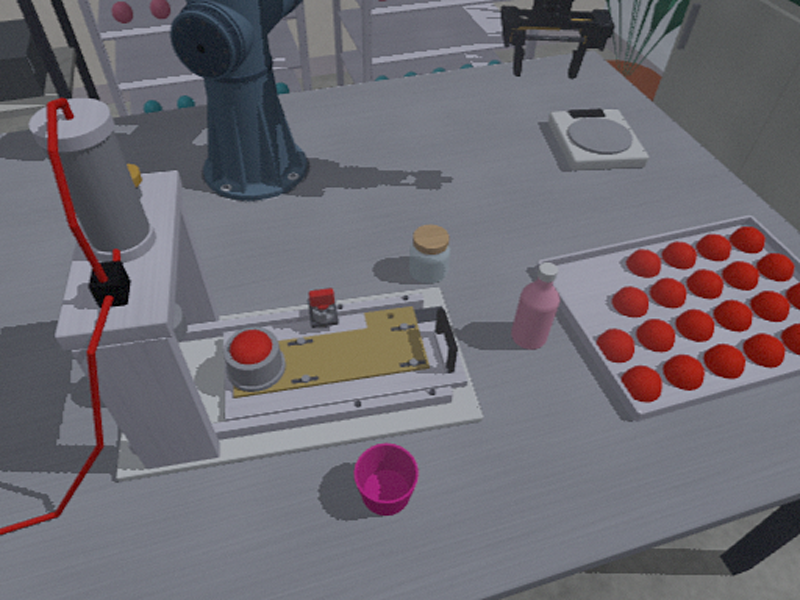

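The top view shows the knob at about (441,341) of 800x600, the handle bar at (334,276), the jar at (298,409) and the bottle cap at (215,272). Next I take an enlarged crop and compute positions.

```bash
python3 - <<'E'
from h import *
p=cv2.imread('pics/top0.png'); d=np.load('pics/top0.npy')
c=p[130:260,190:360]; c=cv2.convertScaleAbs(c,alpha=1.8); cv2.imwrite('pics/c1.png',cv2.resize(c,None,fx=4.6,fy=4.6,interpolation=2))
hsv=cv2.cvtColor(p,cv2.COLOR_BGR2HSV)
m=((hsv[...,0]<8)|(hsv[...,0]>172))&(hsv[...,1]>130)
m[:,:265]=0;m[:,300:]=0;m[:205]=0;m[235:]=0
v,u=np.nonzero(m);print(len(u),u.min(),u.max(),v.min(),v.max(),u.mean(),v.mean())
W=np.array([world('top',a,b,d=d[b,a]) for a,b in zip(u,v)]);k=W[:,2]>.108;print(W[:,2].max(),k.sum(),W[k].mean(0),W[k].min(0),W[k].max(0))
r=cv2.minAreaRect(W[k][:,:2].astype(np.float32)*1000);print(r)
# handle: black px
sub=np.zeros_like(m);sub[155:200,205:225]=1
m=sub&(p.max(2)<40)
v,u=np.nonzero(m);W=np.array([world('top',a,b,d=d[b,a]) for a,b in zip(u,v)]);k=(W[:,2]>.075)&(W[:,2]<.1);print(k.sum(),W[k].mean(0),cv2.minAreaRect(W[k][:,:2].astype(np.float32)*1000))
for n,(a,b) in dict(BLcorner=(306,374),TLcorner=(328,214),jar=(298,409),cap=(215,272),cup=(428,170)).items():
    a,b=a/1.5625,b/1.5625; print(n,world('top',a,b,d=d[int(b),int(a)]))
E
```

```text
98 274 290 215 221 282.2755102040816 218.0
0.11732452349022315 93 [0.50289374 0.04040398 0.11387594] [0.4962595  0.02317203 0.10808047] [0.51023762 0.05757296 0.11732452]
((503.1172790527344, 40.37206268310547), (34.540443420410156, 13.683821678161621), 89.05236053466797)
115 [0.60356531 0.20621889 0.09143447] ((603.6929931640625, 205.79942321777344), (9.599010467529297, 77.41236877441406), 84.34649658203125)
BLcorner [ 0.45298954  0.25514061 -0.00316641]
TLcorner [ 0.72539774  0.22540698 -0.00144186]
jar [0.40086827 0.25235775 0.08327606]
cap [0.59408644 0.36331434 0.15915701]
cup [0.80217352 0.0544449  0.00759247]
```

View pics/c1.png

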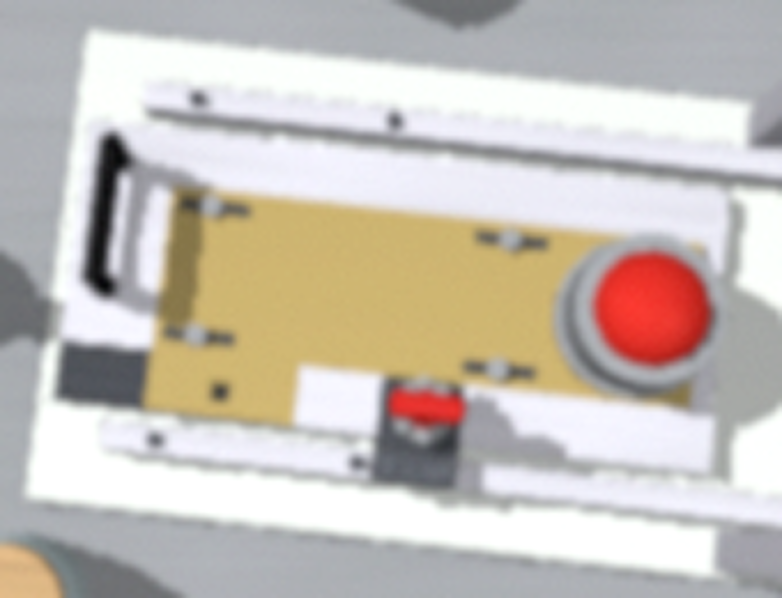

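Emit:
{"fn": "play_rows", "kwargs": {
  "series": [
    {"hand": 90, "delta_pos": [30, -40, 0], "spin": -8},
    {"hand": 90, "delta_pos": [60, -80, 0], "spin": -16},
    {"hand": 90, "delta_pos": [85, -120, -5], "spin": -24},
    {"hand": 90, "delta_pos": [110, -160, -10], "spin": -32},
    {"hand": 90, "delta_pos": [135, -200, -15], "spin": -40},
    {"hand": 90, "delta_pos": [160, -240, -20], "spin": -48},
    {"hand": 90, "delta_pos": [185, -280, -25], "spin": -56},
    {"hand": 90, "delta_pos": [210, -320, -30], "spin": -64}
  ],
  "grip_force": 45
}}

```text
time: 0.9
position: [0.4096, 0.2176, 0.2084]
eef_rot: [-2.114, -2.324, -0.0]
contact_force: [0.5, -0.1, 0.2]
gripper_width: 0.0574
finger_force: 0.0
```

Emit:
{"fn": "play_rows", "kwargs": {
  "series": [
    {"hand": 90, "delta_pos": [24, -45, -10], "spin": -6},
    {"hand": 90, "delta_pos": [48, -90, -20], "spin": -11},
    {"hand": 90, "delta_pos": [72, -135, -30], "spin": -11},
    {"hand": 90, "delta_pos": [94, -179, -40], "spin": -11},
    {"hand": 90, "delta_pos": [94, -179, -40], "spin": -11},
    {"hand": 90, "delta_pos": [94, -179, -40], "spin": -11}
  ]
}}

```text
time: 1.5
position: [0.503, 0.0393, 0.1679]
eef_rot: [-2.323, -2.112, 0.002]
contact_force: [0.0, 1.1, -0.5]
gripper_width: 0.057
finger_force: 0.0
```

```bash
python3 - <<'E'
from h import *
d=np.load('pics/top0.npy')
yaw=np.radians(-5.8); ex=np.array([np.cos(yaw),np.sin(yaw)]); ey=np.array([-ex[1],ex[0]])
K=np.array([.503,.0404])
def pr(n,w): q=w[:2]-K; print(n,w.round(4),'press rel knob',(q@ex).round(4),(q@ey).round(4))
u,v=190+220/4.6,130+392/4.6
pr('hole',world('top',u,v,d=d[int(v),int(u)])); pr('hole35',world('top',u,v,z=.035))
pr('handle',np.array([.6037,.2058,.09]))
for a,b in ((651,305),(100,135),(97,285)):
    u,v=190+a/4.6,130+b/4.6; pr(str((a,b)),world('top',u,v,d=d[int(v),int(u)]))
p,d=snap('scene','s1')
cv2.imwrite('pics/s1c.png',cv2.resize(p[120:270,120:320],None,fx=4,fy=4,interpolation=2))
s=arm.sense(); print(s['time'],s['position'],s['eef_rot'],s['gripper_width'],s['joint_positions'],s['contact_force'])
E
```

```text
hole [0.5144 0.1463 0.0268] press rel knob 0.0006 0.1065
hole35 [0.5139 0.1459 0.035 ] press rel knob 0.0001 0.1061
handle [0.6037 0.2058 0.09  ] press rel knob 0.0835 0.1747
(651, 305) [ 0.5556 -0.0752  0.1025] press rel knob 0.064 -0.1097
(100, 135) [0.6569 0.2152 0.0316] press rel knob 0.1354 0.1895
(97, 285) [0.5648 0.208  0.0906] press rel knob 0.0445 0.173
1.55 [0.5026151  0.04056743 0.16823525] [-2.32145169e+00 -2.11432360e+00  1.05840511e-03] 0.05689371502421182 [-1.55560853e-01  1.01353928e-01  1.84810466e+00  5.17394284e-04
  1.19381008e+00 -6.24297030e-02] [-0.19628631  0.809328    0.16460727]
```

View pics/s1c.png

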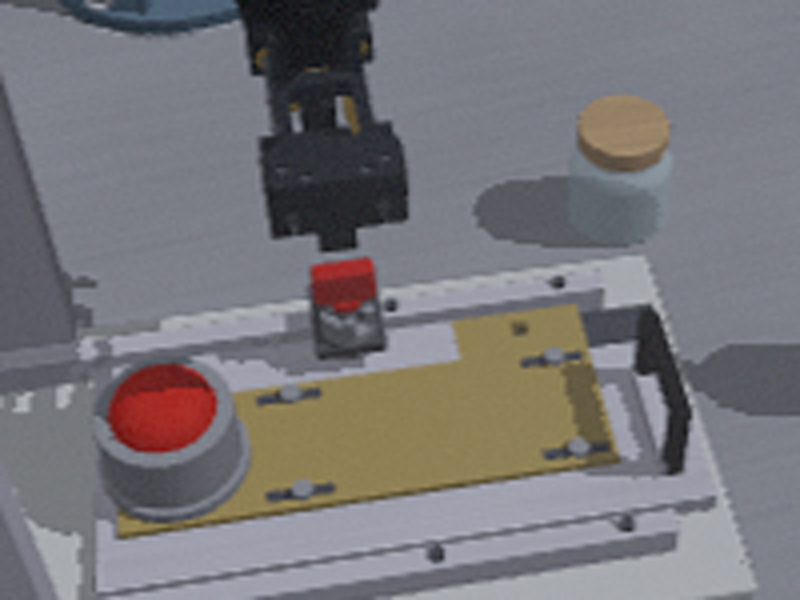

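The hole is 106 mm from the knob axis (crop pixel (520,328)). The gripper is lined up over the T-knob, so I descend and grip.

Emit:
{"fn": "play_rows", "kwargs": {
  "series": [
    {"hand": 90, "delta_pos": [0, 0, -25], "spin": 0},
    {"hand": 90, "delta_pos": [0, 0, -50], "spin": 0},
    {"hand": 90, "delta_pos": [0, 0, -72], "spin": 0},
    {"hand": 90, "delta_pos": [0, 0, -82], "spin": 0},
    {"hand": 120, "delta_pos": [0, 0, -82], "spin": 0},
    {"hand": 255, "delta_pos": [0, 0, -82], "spin": 0},
    {"hand": 255, "delta_pos": [0, 0, -82], "spin": 0},
    {"hand": 255, "delta_pos": [0, 0, -82], "spin": 0}
  ]
}}

```text
time: 2.35
position: [0.504, 0.0404, 0.0879]
eef_rot: [2.32, 2.116, 0.002]
contact_force: [0.2, -0.2, -0.6]
gripper_width: 0.0269
finger_force: 0.0
```

Emit:
{"fn": "play_rows", "kwargs": {
  "series": [
    {"hand": 255, "delta_pos": [0, 0, 0], "spin": 0},
    {"hand": 255, "delta_pos": [0, 0, 0], "spin": 0},
    {"hand": 255, "delta_pos": [0, 0, 0], "spin": 0}
  ]
}}

```text
time: 2.65
position: [0.5029, 0.0404, 0.0872]
eef_rot: [-2.321, -2.117, 0.001]
contact_force: [-3.7, 0.7, 5.9]
gripper_width: 0.0136
finger_force: 45.0
```

Emit:
{"fn": "play_rows", "kwargs": {
  "series": [
    {"hand": 255, "delta_pos": [0, 0, 4], "spin": 0},
    {"hand": 255, "delta_pos": [0, 0, 8], "spin": 0},
    {"hand": 255, "delta_pos": [0, 0, 12], "spin": 0},
    {"hand": 255, "delta_pos": [0, 0, 16], "spin": 0},
    {"hand": 255, "delta_pos": [0, 0, 16], "spin": 0},
    {"hand": 255, "delta_pos": [0, 0, 16], "spin": 0}
  ]
}}

```text
time: 3.25
position: [0.5026, 0.0404, 0.1022]
eef_rot: [-2.321, -2.116, 0.001]
contact_force: [2.7, -0.3, -14.7]
gripper_width: 0.0132
finger_force: 45.0
```

Emit:
{"fn": "play_rows", "kwargs": {
  "series": [
    {"hand": 255, "delta_pos": [0, 0, 0.5], "spin": 8},
    {"hand": 255, "delta_pos": [0, 0, 0.5], "spin": 16},
    {"hand": 255, "delta_pos": [0, 0, 0.5], "spin": 24},
    {"hand": 255, "delta_pos": [0, 0, 0.5], "spin": 32},
    {"hand": 255, "delta_pos": [0, 0, 0.5], "spin": 40},
    {"hand": 255, "delta_pos": [0, 0, 0.5], "spin": 48},
    {"hand": 255, "delta_pos": [0, 0, 0.5], "spin": 56},
    {"hand": 255, "delta_pos": [0, 0, 0.5], "spin": 64}
  ]
}}

```text
time: 4.05
position: [0.5035, 0.0409, 0.103]
eef_rot: [0.838, 3.027, 0.002]
contact_force: [3.9, 1.8, -15.5]
gripper_width: 0.0133
finger_force: 45.0
```

Emit:
{"fn": "play_rows", "kwargs": {
  "series": [
    {"hand": 255, "delta_pos": [0, 0, 0], "spin": 6},
    {"hand": 255, "delta_pos": [0, 0, 0], "spin": 6},
    {"hand": 255, "delta_pos": [0, 0, 0], "spin": 6}
  ]
}}

```text
time: 4.35
position: [0.5035, 0.0409, 0.1031]
eef_rot: [0.692, 3.064, 0.002]
contact_force: [4.2, 2.3, -14.7]
gripper_width: 0.0134
finger_force: 45.0
```

Emit:
{"fn": "play_rows", "kwargs": {
  "series": [
    {"hand": 255, "delta_pos": [0, 0, -2], "spin": 0},
    {"hand": 255, "delta_pos": [0, 0, -4], "spin": 0},
    {"hand": 255, "delta_pos": [0, 0, -6], "spin": 0},
    {"hand": 255, "delta_pos": [0, 0, -7], "spin": 0},
    {"hand": 255, "delta_pos": [0, 0, -7], "spin": 0}
  ]
}}

```text
time: 4.85
position: [0.5037, 0.0408, 0.097]
eef_rot: [0.689, 3.064, 0.001]
contact_force: [0.8, 4.6, -4.5]
gripper_width: 0.0136
finger_force: 45.0
```

Emit:
{"fn": "play_rows", "kwargs": {
  "series": [
    {"hand": 90, "delta_pos": [0, 0, 0], "spin": 0},
    {"hand": 90, "delta_pos": [0, 0, 0], "spin": 0},
    {"hand": 90, "delta_pos": [0, 0, 0], "spin": 0},
    {"hand": 90, "delta_pos": [0, 0, 30], "spin": 0},
    {"hand": 90, "delta_pos": [0, 0, 60], "spin": 0},
    {"hand": 90, "delta_pos": [0, 0, 60], "spin": 0}
  ]
}}

```text
time: 5.45
position: [0.5062, 0.0397, 0.1607]
eef_rot: [0.686, 3.058, 0.0]
contact_force: [0.6, 0.2, 0.4]
gripper_width: 0.0567
finger_force: 0.0
```

```bash
python3 - <<'E'
from h import *
p,d=snap('scene','s2')
cv2.imwrite('pics/s2c.png',cv2.resize(p[120:270,120:320],None,fx=4,fy=4,interpolation=2))
# red-knob top height from scene depth
hsv=cv2.cvtColor(p,cv2.COLOR_BGR2HSV)
m=((hsv[...,0]<8)|(hsv[...,0]>172))&(hsv[...,1]>130)
v,u=np.nonzero(m[175:215,190:220]);u+=190;v+=175
W=np.array([world('scene',a,b,d=d[b,a]) for a,b in zip(u,v)]);print(np.sort(W[:,2])[-8:],len(u))
E
```

```text
[0.1258751  0.12598297 0.12602088 0.12625111 0.12634369 0.12643948
 0.12689823 0.12707936] 112
```

View pics/s2c.png

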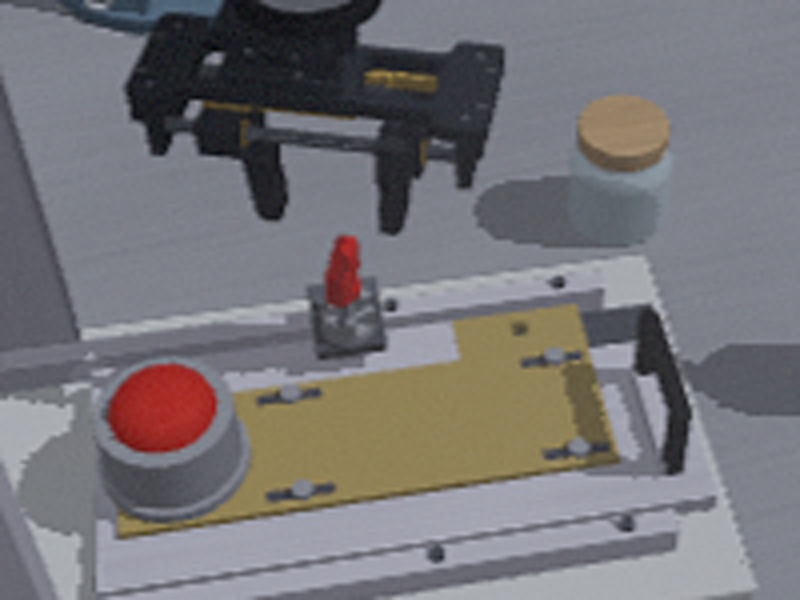

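Emit:
{"fn": "play_rows", "kwargs": {
  "series": [
    {"hand": 90, "delta_pos": [20, 35, 5], "spin": 5},
    {"hand": 90, "delta_pos": [45, 75, 5], "spin": 10},
    {"hand": 90, "delta_pos": [70, 115, 5], "spin": 15},
    {"hand": 90, "delta_pos": [90, 150, 5], "spin": 20},
    {"hand": 90, "delta_pos": [98, 164, 5], "spin": 20},
    {"hand": 90, "delta_pos": [98, 164, 5], "spin": 20}
  ]
}}

```text
time: 6.1
position: [0.6011, 0.2061, 0.1594]
eef_rot: [-0.141, -3.137, 0.001]
contact_force: [-0.8, -0.5, -0.3]
gripper_width: 0.0571
finger_force: 0.0
```

```bash
python3 - <<'E'
from h import *
p,d=snap('scene','s3')
cv2.imwrite('pics/s3c.png',cv2.resize(p[120:270,170:370],None,fx=4,fy=4,interpolation=2))
s=arm.sense(); print(s['position'],s['eef_rot'])
E
```

```text
[0.60044266 0.20481793 0.15944992] [-1.42185891e-01 -3.13594710e+00  1.45674728e-03]
```

View pics/s3c.png

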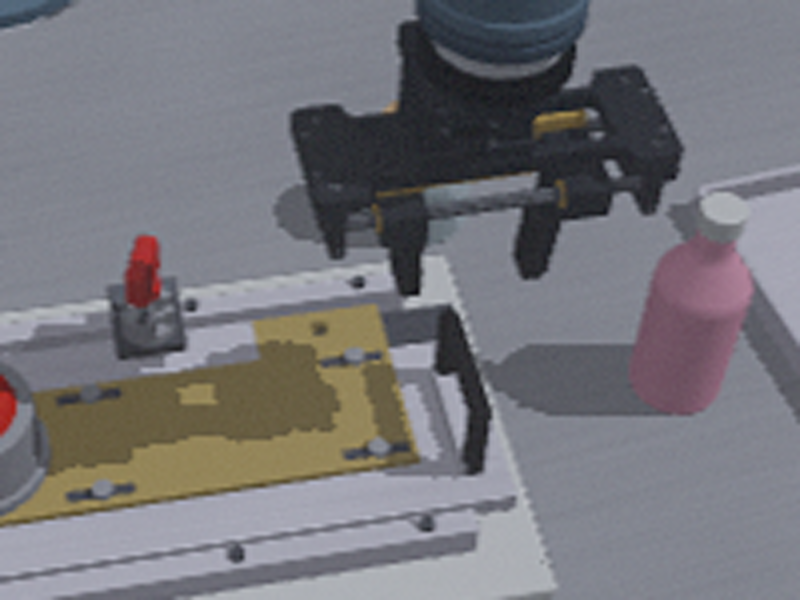

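Emit:
{"fn": "play_rows", "kwargs": {
  "series": [
    {"hand": 90, "delta_pos": [2, 1, -30], "spin": 0},
    {"hand": 90, "delta_pos": [2, 1, -60], "spin": 0},
    {"hand": 90, "delta_pos": [2, 1, -82], "spin": 0},
    {"hand": 90, "delta_pos": [2, 1, -92], "spin": 0},
    {"hand": 90, "delta_pos": [2, 1, -92], "spin": 0},
    {"hand": 200, "delta_pos": [2, 1, -92], "spin": 0},
    {"hand": 255, "delta_pos": [2, 1, -92], "spin": 0},
    {"hand": 255, "delta_pos": [2, 1, -92], "spin": 0}
  ],
  "grip_force": 25
}}

```text
time: 6.95
position: [0.6042, 0.2055, 0.0707]
eef_rot: [0.144, 3.136, 0.001]
contact_force: [0.3, -0.2, 0.7]
gripper_width: 0.0349
finger_force: 0.0
```

Emit:
{"fn": "play_rows", "kwargs": {
  "series": [
    {"hand": 255, "delta_pos": [0, 0, 0], "spin": 0},
    {"hand": 255, "delta_pos": [0, 0, 0], "spin": 0}
  ]
}}

```text
time: 7.15
position: [0.6036, 0.2061, 0.0699]
eef_rot: [0.145, 3.137, 0.002]
contact_force: [0.2, 4.6, 0.7]
gripper_width: 0.0191
finger_force: 2.5
```

Emit:
{"fn": "play_rows", "kwargs": {
  "series": [
    {"hand": 255, "delta_pos": [0, 0, 0], "spin": 0},
    {"hand": 255, "delta_pos": [0, 0, 0], "spin": 0},
    {"hand": 255, "delta_pos": [0, 0, 0], "spin": 0},
    {"hand": 255, "delta_pos": [-0.5, -5, 0], "spin": 0},
    {"hand": 255, "delta_pos": [-1.5, -15, 0], "spin": 0},
    {"hand": 255, "delta_pos": [-2.5, -25, 0], "spin": 0},
    {"hand": 255, "delta_pos": [-3.5, -35, 0], "spin": 0},
    {"hand": 255, "delta_pos": [-4.5, -45, 0], "spin": 0}
  ]
}}

```text
time: 7.95
position: [0.599, 0.1617, 0.0699]
eef_rot: [0.144, 3.137, 0.004]
contact_force: [0.2, 8.0, 3.3]
gripper_width: 0.013
finger_force: 24.9
```

Emit:
{"fn": "play_rows", "kwargs": {
  "series": [
    {"hand": 255, "delta_pos": [-1, -10, 0], "spin": 0},
    {"hand": 255, "delta_pos": [-2, -20, 0], "spin": 0},
    {"hand": 255, "delta_pos": [-3, -30, 0], "spin": 0},
    {"hand": 255, "delta_pos": [-4, -40, 0], "spin": 0},
    {"hand": 255, "delta_pos": [-4.5, -46, 0], "spin": 0},
    {"hand": 255, "delta_pos": [-5, -49, 0], "spin": 0},
    {"hand": 255, "delta_pos": [-5, -49, 0], "spin": 0},
    {"hand": 255, "delta_pos": [-5, -49, 0], "spin": 0}
  ]
}}

```text
time: 8.75
position: [0.5938, 0.1114, 0.0698]
eef_rot: [0.144, 3.138, -0.0]
contact_force: [-1.9, 1.4, 5.8]
gripper_width: 0.0132
finger_force: 25.0
```

```bash
python3 - <<'E'
from h import *
p,d=snap('scene','s4'); t,_=snap('top','t4')
a=cv2.resize(p[150:260,130:280],(800,587),interpolation=2)
b=cv2.convertScaleAbs(cv2.resize(t[180:240,235:315],(800,600),interpolation=2),alpha=1.8)
cv2.imwrite('pics/s4c.png',a)
cv2.imwrite('pics/t4c.png',b)
s=arm.sense(); print(s['position'],s['eef_rot'],s['contact_force'],s['gripper_width'])
E
```

```text
[0.59379344 0.11141796 0.06984804] [ 1.44199430e-01  3.13814581e+00 -4.83972134e-04] [-3.11164804  1.82953506  7.13265102] 0.013426522966515985
```

View pics/s4c.png

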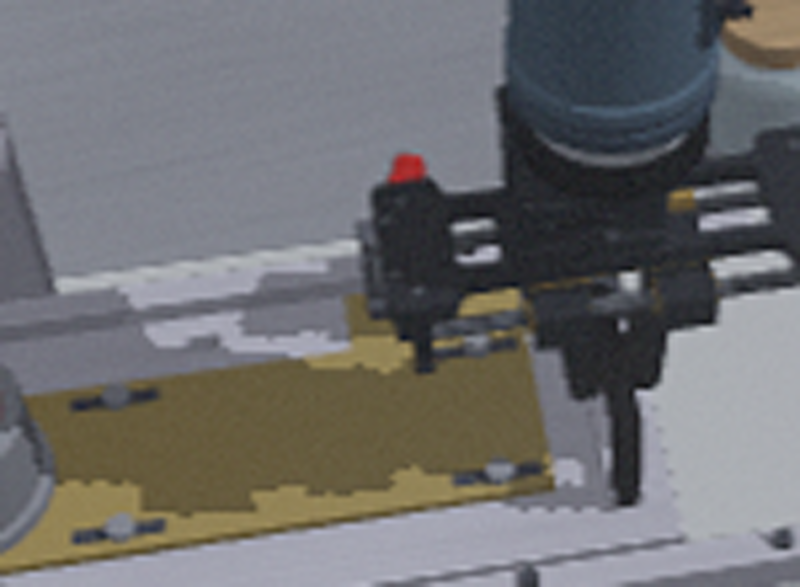

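Emit:
{"fn": "play_rows", "kwargs": {
  "series": [
    {"hand": 120, "delta_pos": [0, 0, 0], "spin": 0},
    {"hand": 90, "delta_pos": [0, 0, 0], "spin": 0},
    {"hand": 90, "delta_pos": [0, 0, 10], "spin": 0},
    {"hand": 90, "delta_pos": [0, 0, 40], "spin": 0},
    {"hand": 90, "delta_pos": [0, 0, 75], "spin": 0},
    {"hand": 90, "delta_pos": [0, 0, 95], "spin": 0},
    {"hand": 90, "delta_pos": [-40, -30, 95], "spin": -8},
    {"hand": 90, "delta_pos": [-80, -60, 95], "spin": -16}
  ],
  "grip_force": 45
}}

```text
time: 9.65
position: [0.5138, 0.0509, 0.1656]
eef_rot: [0.585, 3.084, -0.001]
contact_force: [0.4, -1.2, -0.3]
gripper_width: 0.0573
finger_force: 0.0
```

Emit:
{"fn": "play_rows", "kwargs": {
  "series": [
    {"hand": 90, "delta_pos": [-10, -10, 0], "spin": -4},
    {"hand": 90, "delta_pos": [-10, -10, 0], "spin": -4},
    {"hand": 90, "delta_pos": [-10, -10, 0], "spin": -4}
  ]
}}

```text
time: 9.95
position: [0.5045, 0.0412, 0.1651]
eef_rot: [0.685, 3.064, 0.0]
contact_force: [1.3, -0.0, 0.2]
gripper_width: 0.0568
finger_force: 0.0
```

```bash
python3 - <<'E'
from h import *
p,d=snap('scene','s5'); t,_=snap('top','t5')
a=cv2.resize(p[150:240,150:270],(800,600),interpolation=2)
cv2.imwrite('pics/s5c.png',a)
s=arm.sense(); print(s['position'],s['eef_rot'],s['contact_force'],s['gripper_width'])
E
```

```text
[0.50476811 0.04172204 0.16473006] [6.84302379e-01 3.06497092e+00 2.87783987e-04] [-0.20838201 -0.45590108 -0.93145603] 0.05706708904722828
```

View pics/s5c.png

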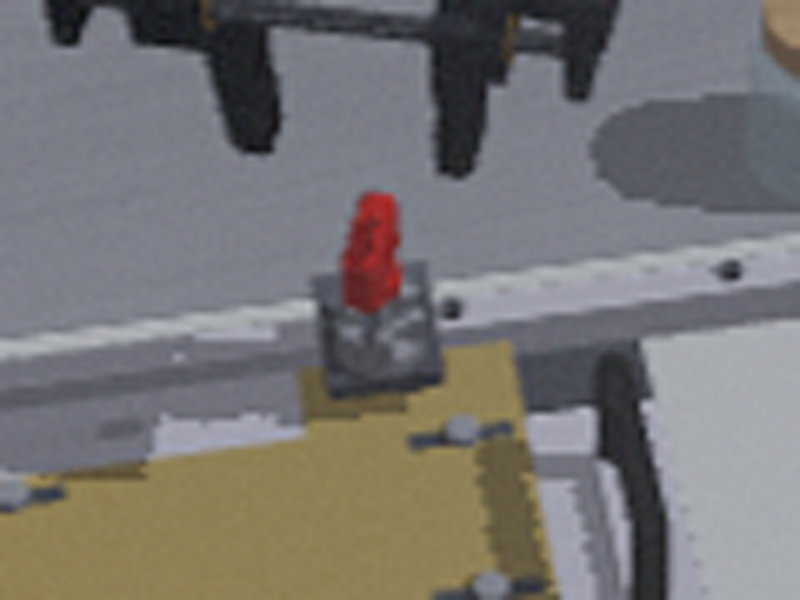

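The knob is still parked between the fingers, and the brass tab is under the bracket. Next I grip, lift, turn back and lower.

Emit:
{"fn": "play_rows", "kwargs": {
  "series": [
    {"hand": 90, "delta_pos": [-1, -1, -25], "spin": 0},
    {"hand": 90, "delta_pos": [-1, -1, -50], "spin": 0},
    {"hand": 90, "delta_pos": [-1, -1, -64], "spin": 0},
    {"hand": 90, "delta_pos": [-1, -1, -68], "spin": 0},
    {"hand": 200, "delta_pos": [-1, -1, -68], "spin": 0},
    {"hand": 255, "delta_pos": [-1, -1, -68], "spin": 0},
    {"hand": 255, "delta_pos": [-1, -1, -68], "spin": 0},
    {"hand": 255, "delta_pos": [-1, -1, -68], "spin": 0}
  ]
}}

```text
time: 10.85
position: [0.5034, 0.0403, 0.0971]
eef_rot: [0.687, 3.064, 0.0]
contact_force: [-0.1, 0.8, 0.4]
gripper_width: 0.0271
finger_force: 0.0
```

Emit:
{"fn": "play_rows", "kwargs": {
  "series": [
    {"hand": 255, "delta_pos": [0, 0, 0], "spin": 0},
    {"hand": 255, "delta_pos": [0, 0, 0], "spin": 0},
    {"hand": 255, "delta_pos": [0, 0, 0], "spin": 0},
    {"hand": 255, "delta_pos": [0, 0, 3], "spin": 0},
    {"hand": 255, "delta_pos": [0, 0, 6.5], "spin": 0},
    {"hand": 255, "delta_pos": [0, 0, 6.5], "spin": 0},
    {"hand": 255, "delta_pos": [0, 0, 6.5], "spin": 0}
  ]
}}

```text
time: 11.55
position: [0.5028, 0.0409, 0.1014]
eef_rot: [0.688, 3.065, 0.002]
contact_force: [8.0, 3.4, -14.6]
gripper_width: 0.0135
finger_force: 45.0
```

Emit:
{"fn": "play_rows", "kwargs": {
  "series": [
    {"hand": 255, "delta_pos": [0.5, 0, 0.7], "spin": -8},
    {"hand": 255, "delta_pos": [0.5, 0, 0.7], "spin": -16},
    {"hand": 255, "delta_pos": [0.5, 0, 0.7], "spin": -24},
    {"hand": 255, "delta_pos": [0.5, 0, 0.7], "spin": -32},
    {"hand": 255, "delta_pos": [0.5, 0, 0.7], "spin": -40},
    {"hand": 255, "delta_pos": [0.5, 0, 0.7], "spin": -48},
    {"hand": 255, "delta_pos": [0.5, 0, 0.7], "spin": -56},
    {"hand": 255, "delta_pos": [0.5, 0, 0.7], "spin": -64}
  ]
}}

```text
time: 12.35
position: [0.5023, 0.0406, 0.1015]
eef_rot: [-2.213, -2.228, 0.001]
contact_force: [5.1, 1.3, -14.7]
gripper_width: 0.0134
finger_force: 45.0
```

Emit:
{"fn": "play_rows", "kwargs": {
  "series": [
    {"hand": 255, "delta_pos": [0, 0, 0], "spin": -6},
    {"hand": 255, "delta_pos": [0, 0, 0], "spin": -6},
    {"hand": 255, "delta_pos": [0, 0, 0], "spin": -6}
  ]
}}

```text
time: 12.65
position: [0.5022, 0.0406, 0.1015]
eef_rot: [-2.32, -2.115, 0.002]
contact_force: [6.3, 2.4, -14.6]
gripper_width: 0.0137
finger_force: 45.0
```

Emit:
{"fn": "play_rows", "kwargs": {
  "series": [
    {"hand": 255, "delta_pos": [0, 0, -1.5], "spin": 0},
    {"hand": 255, "delta_pos": [0, 0, -3], "spin": 0},
    {"hand": 255, "delta_pos": [0, 0, -4.5], "spin": 0},
    {"hand": 255, "delta_pos": [0, 0, -6], "spin": 0},
    {"hand": 255, "delta_pos": [0, 0, -7], "spin": 0},
    {"hand": 255, "delta_pos": [0, 0, -7], "spin": 0}
  ]
}}

```text
time: 13.25
position: [0.5025, 0.0406, 0.0957]
eef_rot: [-2.32, -2.116, 0.002]
contact_force: [2.1, 2.2, -11.7]
gripper_width: 0.0134
finger_force: 45.0
```

Emit:
{"fn": "play_rows", "kwargs": {
  "series": [
    {"hand": 255, "delta_pos": [0, 0, -1], "spin": 0},
    {"hand": 255, "delta_pos": [0, 0, -2], "spin": 0},
    {"hand": 255, "delta_pos": [0, 0, -2.5], "spin": 0},
    {"hand": 255, "delta_pos": [0, 0, -2.5], "spin": 0}
  ]
}}

```text
time: 13.65
position: [0.5027, 0.0405, 0.0939]
eef_rot: [-2.32, -2.116, 0.001]
contact_force: [-0.9, 2.8, -9.1]
gripper_width: 0.0135
finger_force: 45.0
```

Emit:
{"fn": "play_rows", "kwargs": {
  "series": [
    {"hand": 255, "delta_pos": [0, 0, -0.7], "spin": 0},
    {"hand": 255, "delta_pos": [0, 0, -1.2], "spin": 0},
    {"hand": 255, "delta_pos": [0, 0, -1.2], "spin": 0}
  ]
}}

```text
time: 13.95
position: [0.5029, 0.0405, 0.0933]
eef_rot: [-2.321, -2.117, 0.001]
contact_force: [-5.0, 3.0, -0.5]
gripper_width: 0.0137
finger_force: 45.0
```

The pin has landed on the shuttle: the spring load has gone to about 0. Now I release and go back to the handle.

Emit:
{"fn": "play_rows", "kwargs": {
  "series": [
    {"hand": 90, "delta_pos": [0, 0, 0], "spin": 0},
    {"hand": 90, "delta_pos": [0, 0, 0], "spin": 0},
    {"hand": 90, "delta_pos": [0, 0, 0], "spin": 0},
    {"hand": 90, "delta_pos": [0, 0, 30], "spin": 0},
    {"hand": 90, "delta_pos": [0, 0, 70], "spin": 0},
    {"hand": 90, "delta_pos": [20, 15, 70], "spin": 8},
    {"hand": 90, "delta_pos": [40, 30, 70], "spin": 16},
    {"hand": 90, "delta_pos": [60, 45, 70], "spin": 24}
  ]
}}

```text
time: 14.75
position: [0.5648, 0.0856, 0.164]
eef_rot: [1.822, 2.556, 0.002]
contact_force: [-0.1, 0.4, 0.2]
gripper_width: 0.0573
finger_force: 0.0
```

Emit:
{"fn": "play_rows", "kwargs": {
  "series": [
    {"hand": 90, "delta_pos": [15, 13, 0], "spin": 8},
    {"hand": 90, "delta_pos": [31, 26, 0], "spin": 16},
    {"hand": 90, "delta_pos": [31, 26, 0], "spin": 24},
    {"hand": 90, "delta_pos": [31, 26, 0], "spin": 32},
    {"hand": 90, "delta_pos": [31, 26, 0], "spin": 40},
    {"hand": 90, "delta_pos": [31, 26, 0], "spin": 48},
    {"hand": 90, "delta_pos": [31, 26, 0], "spin": 56},
    {"hand": 90, "delta_pos": [31, 26, 0], "spin": 64}
  ]
}}

```text
time: 15.55
position: [0.5948, 0.1112, 0.1632]
eef_rot: [0.19, 3.134, -0.0]
contact_force: [-0.2, -0.0, 0.4]
gripper_width: 0.0565
finger_force: 0.0
```

Emit:
{"fn": "play_rows", "kwargs": {
  "series": [
    {"hand": 90, "delta_pos": [0, 0, 0], "spin": 2},
    {"hand": 90, "delta_pos": [0, 0, 0], "spin": 2}
  ]
}}

```text
time: 15.75
position: [0.5947, 0.1112, 0.1631]
eef_rot: [0.144, 3.137, -0.0]
contact_force: [-0.3, 0.7, 0.0]
gripper_width: 0.0573
finger_force: 0.0
```

```bash
cat >> h.py <<'E'
def knobtop(n='scene'):
    p,d=arm.snapshot(n)
    hsv=cv2.cvtColor(p,cv2.COLOR_BGR2HSV)
    m=((hsv[...,0]<8)|(hsv[...,0]>172))&(hsv[...,1]>130)
    box=(175,215,190,220) if n=='scene' else (205,235,265,300)
    v,u=np.nonzero(m[box[0]:box[1],box[2]:box[3]]);u+=box[2];v+=box[0]
    W=np.array([world(n,a,b,d=d[b,a]) for a,b in zip(u,v)])
    if len(W)==0: return n,0
    return n,len(W),np.sort(W[:,2])[-12:].round(4)[::4],v.min()
E
python3 - <<'E'
from h import *
print(knobtop(),knobtop('top')); s=arm.sense(); print(s['position'],s['eef_rot'])
E
```

```text
('scene', 130, array([0.1216, 0.1218, 0.1227]), np.int64(184)) ('top', 39, array([0.1213, 0.1216, 0.1223]), np.int64(215))
[0.59456814 0.11125045 0.16300967] [ 1.46579863e-01  3.13735591e+00 -1.96148735e-04]
```

Emit:
{"fn": "play_rows", "kwargs": {
  "series": [
    {"hand": 90, "delta_pos": [0, 0, -30], "spin": 0},
    {"hand": 90, "delta_pos": [0, 0, -60], "spin": 0},
    {"hand": 90, "delta_pos": [0, 0, -85], "spin": 0},
    {"hand": 90, "delta_pos": [0, 0, -93], "spin": 0},
    {"hand": 90, "delta_pos": [0, 0, -93], "spin": 0},
    {"hand": 200, "delta_pos": [0, 0, -93], "spin": 0},
    {"hand": 255, "delta_pos": [0, 0, -93], "spin": 0},
    {"hand": 255, "delta_pos": [0, 0, -93], "spin": 0}
  ],
  "grip_force": 20
}}

```text
time: 16.65
position: [0.5952, 0.1114, 0.0712]
eef_rot: [0.144, 3.136, 0.0]
contact_force: [-0.2, -0.3, -0.9]
gripper_width: 0.0348
finger_force: 0.0
```

Emit:
{"fn": "play_rows", "kwargs": {
  "series": [
    {"hand": 255, "delta_pos": [0, 0, 0], "spin": 0},
    {"hand": 255, "delta_pos": [0, 0, 0], "spin": 0},
    {"hand": 255, "delta_pos": [0, 0, 0], "spin": 0},
    {"hand": 255, "delta_pos": [0, 0, 0], "spin": 0}
  ]
}}

```text
time: 17.05
position: [0.5943, 0.1114, 0.07]
eef_rot: [0.145, 3.138, 0.0]
contact_force: [-0.6, 0.0, 2.6]
gripper_width: 0.0131
finger_force: 20.0
```

Emit:
{"fn": "play_rows", "kwargs": {
  "series": [
    {"hand": 255, "delta_pos": [0, -0.5, 0], "spin": 0},
    {"hand": 255, "delta_pos": [-0.1, -1, 0], "spin": 0},
    {"hand": 255, "delta_pos": [-0.2, -2, 0], "spin": 0},
    {"hand": 255, "delta_pos": [-0.3, -3, 0], "spin": 0},
    {"hand": 255, "delta_pos": [-0.4, -4, 0], "spin": 0},
    {"hand": 255, "delta_pos": [-0.5, -5, 0], "spin": 0},
    {"hand": 255, "delta_pos": [-0.5, -5, 0], "spin": 0}
  ]
}}

```text
time: 17.75
position: [0.594, 0.1077, 0.07]
eef_rot: [0.144, 3.137, 0.003]
contact_force: [0.7, 5.0, 2.4]
gripper_width: 0.0128
finger_force: 20.0
```

```bash
python3 - <<'E'
from h import *
print(knobtop(),knobtop('top')); s=arm.sense(); print(s['position'],s['contact_force'])
E
```

```text
('scene', 12, array([0.1165, 0.12  , 0.1212]), np.int64(183)) ('top', 0)
[0.59395907 0.10745591 0.07002041] [0.29541808 4.91553743 2.85802899]
```

Emit:
{"fn": "play_rows", "kwargs": {
  "series": [
    {"hand": 255, "delta_pos": [-0.1, -0.7, 0], "spin": 0},
    {"hand": 255, "delta_pos": [-0.1, -1.4, 0], "spin": 0},
    {"hand": 255, "delta_pos": [-0.2, -2, 0], "spin": 0},
    {"hand": 255, "delta_pos": [-0.2, -2, 0], "spin": 0}
  ]
}}

```text
time: 18.25
position: [0.5938, 0.1059, 0.07]
eef_rot: [0.144, 3.137, 0.004]
contact_force: [1.2, 7.6, 1.8]
gripper_width: 0.0134
finger_force: 20.0
```

```bash
python3 - <<'E'
from h import *
print(knobtop()); s=arm.sense(); print(s['position'],s['contact_force'])
E
```

```text
('scene', 17, array([0.1201, 0.1209, 0.1218]), np.int64(183))
[0.59379143 0.10586777 0.07001113] [0.66332596 5.72509789 2.29625801]
```

Emit:
{"fn": "play_rows", "kwargs": {
  "series": [
    {"hand": 255, "delta_pos": [-0.1, -0.7, 0], "spin": 0},
    {"hand": 255, "delta_pos": [-0.1, -1.4, 0], "spin": 0},
    {"hand": 255, "delta_pos": [-0.2, -1.5, 0], "spin": 0},
    {"hand": 255, "delta_pos": [-0.2, -1.5, 0], "spin": 0}
  ]
}}

```text
time: 18.7
position: [0.5935, 0.1031, 0.07]
eef_rot: [0.144, 3.138, 0.0]
contact_force: [-0.7, 4.3, 4.8]
gripper_width: 0.0131
finger_force: 20.0
```

```bash
python3 - <<'E'
from h import *
print(knobtop()); s=arm.sense(); print(s['position'],s['contact_force'])
E
```

```text
('scene', 14, array([0.0975, 0.1144, 0.116 ]), np.int64(185))
[0.59351204 0.10306315 0.07002558] [-0.40835015  3.95007202  4.56376478]
```

Emit:
{"fn": "play_rows", "kwargs": {
  "series": [
    {"hand": 255, "delta_pos": [0, -0.7, 0], "spin": 0},
    {"hand": 255, "delta_pos": [-0.1, -1.2, 0], "spin": 0},
    {"hand": 255, "delta_pos": [-0.1, -1.2, 0], "spin": 0}
  ]
}}

```text
time: 19.05
position: [0.5934, 0.102, 0.07]
eef_rot: [0.145, 3.138, 0.001]
contact_force: [-1.5, 5.3, 5.3]
gripper_width: 0.0135
finger_force: 20.0
```

```bash
python3 - <<'E'
from h import *
p,d=snap('scene','s6')
print(knobtop()); s=arm.sense(); print(s['position'],s['contact_force'])
E
```

```text
('scene', 18, array([0.0994, 0.115 , 0.1154]), np.int64(185))
[0.59338955 0.10196923 0.07000163] [-0.69280171  3.92297847  5.54304823]
```

Emit:
{"fn": "play_rows", "kwargs": {
  "series": [
    {"hand": 120, "delta_pos": [0, 0.5, 0], "spin": 0},
    {"hand": 90, "delta_pos": [0, 0.5, 0], "spin": 0},
    {"hand": 90, "delta_pos": [0, 0.5, 10], "spin": 0},
    {"hand": 90, "delta_pos": [0, 0.5, 40], "spin": 0},
    {"hand": 90, "delta_pos": [0, 0.5, 80], "spin": 0},
    {"hand": 90, "delta_pos": [0, 20, 110], "spin": 0},
    {"hand": 90, "delta_pos": [0, 50, 130], "spin": 0},
    {"hand": 90, "delta_pos": [0, 50, 130], "spin": 0}
  ]
}}

```text
time: 19.95
position: [0.5951, 0.1542, 0.2045]
eef_rot: [0.141, 3.131, 0.002]
contact_force: [0.1, -0.3, -0.2]
gripper_width: 0.0569
finger_force: 0.0
```

```bash
python3 - <<'E'
from h import *
print(knobtop(),knobtop('top')); s=arm.sense(); print(s['position'],s['contact_force'])
p,d=snap('scene','s7')
# initial reference
import types
class A: 
    pass
q=cv2.imread('pics/scene0.png');
def rows(p):
    hsv=cv2.cvtColor(p,cv2.COLOR_BGR2HSV); m=((hsv[...,0]<8)|(hsv[...,0]>172))&(hsv[...,1]>130)
    v,u=np.nonzero(m[175:215,190:220]); return v.min()+175,v.mean()+175,v.max()+175,u.mean()+190,len(v)
print(rows(q),rows(p))
cv2.imwrite('pics/s7c.png',cv2.resize(np.hstack([q[170:230,170:240],p[170:230,170:240]]),None,fx=5.7,fy=5.7,interpolation=2))
E
```

```text
('scene', 162, array([0.1162, 0.1164, 0.1166]), np.int64(185)) ('top', 95, array([0.1157, 0.1158, 0.116 ]), np.int64(215))
[0.59326629 0.15175797 0.20030433] [ 0.13238611 -1.09139878 -0.60236277]
(np.int64(185), np.float64(190.5398773006135), np.int64(197), np.float64(205.58895705521473), 163) (np.int64(185), np.float64(190.54268292682926), np.int64(197), np.float64(205.54268292682926), 164)
```

View pics/s7c.png

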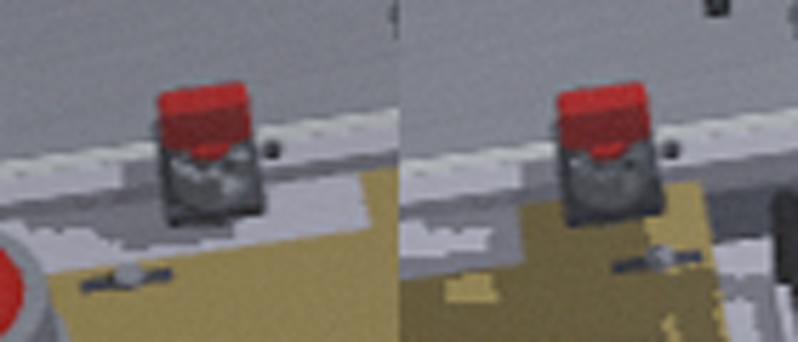

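The knob sits exactly as it did in the initial locked view (left and right halves match, rows 185–197), so the pin is home. I hand the job in.

```bash
python3 -c "
from rig import arm
print(arm.finish_job())"
```

```text
the job is handed in; nothing more can be done
None
```

The job is handed in: the shuttle is under the ram at roughly 105 mm travel, and the knob is back at its starting locked height and direction, so the pin is home in the press hole. The arm is clear, the bystanders were not touched, and it took about 20 s of the 72 s; the hand-in returned no verdict.

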